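# Find the sample case that rattles and hold it out

### The arm

A 6-joint arm with a two-finger parallel gripper is mounted at the origin on the work surface. World frame = base frame: x ahead of the robot, y to its left, z up, the work surface at z = 0. Lengths are in m, angles in rad, forces in N, time in s.
With the tool pointing down it reaches from about 0.225 to 0.875 m from the base axis. Payload 3.4 kg.
Tool frame: the origin (TCP) lies at the centre of the arm's flange, where the gripper is bolted on; the fingertips stand manip.tcp_to_tips ahead of it and the grasp point (between the pads) lies 155 mm ahead of it (manip.tcp_to_tips is the distance from the TCP to the fingertips, in m); z points along the fingers, y is the line along which they close (so a half turn about z gives the same grasp; the last joint's range is limited). The gripper opens to 85 mm and grips with 20 to 120 N. Pads are 22 mm wide; open, the fingers measure 114 mm over their backs; the gripper's body (76 mm by 85 mm) begins 54 mm behind the grasp point. The pads swing forward as they close: fully open they stand 13 mm farther back than shut.
Start: joints at [1.14, 0.276, 1.505, -0, 1.361, -0.121], TCP at [0.175, 0.548, 0.405] pointing down, gripper open.
Joint ranges: [-2.89, 2.89], [-0.75, 2.08], [0.22, 2.7], [-1.18, 4.32], [0.11, 2.71], [-2.7, 2.7]. Speed limits (rad/s): [2.57, 2.57, 3.14, 3.14, 3.14, 3.14].

### API

Orientations are given as a unit quaternion [w, x, y, z].
In Python, from rig import sensors, imaging, manip gives the robot as it stands. The module is installed in compiled form; this text tells all that it offers.
- The arm moves only by the tool jog_arm, never from a script. Its argument "plan" is a list of rows, each an object of numbers: "dx", "dy", "dz": the shift along the tool's x, y, z in mm; "ax", "ay", "az": the turn, a rotation vector about the tool's x, y, z in units of 6 degrees (1.0 is 6 degrees); "grip": the closure, from 0 (fully open) to 1 (shut). A call has 1 to 20 rows; each row shifts and turns the commanded pose from where the row before left it, along the tool's axes as they then stand; what a row does not reach is not made up. A row lasts 1/12 s, in which the tool goes at most 41.7 mm and 7.16 degrees, less where a joint would pass 70% of its speed; a pose out of reach is approached as far as the arm can. A call is refused whole if a number of a shift passes 41.7 or a number of a turn 1, either way. A call with a gripper value outside its range is refused whole. The fingers move at their own pace and stop on an object; "grip_force" is the grip in N (left out, the last holds). Time passes only in rows, so rows that do not move let the fingers close. It gives the time, the measured TCP pose, the force, the opening and the grip force at its end, in the units of the state.
- sensors.get_state(): the state, without advancing time (a new reading comes with each control period).
- imaging.get_image(name): name is "scene" or "top" or "wrist"; returns a dict with "image" (384x512x3 uint8, red, green, blue), "K" (3x3 intrinsics, pixels), "extrinsics" (4x4, takes a point from world to camera coordinates). Camera axes: x right, y up, looking along -z (the intrinsics and any distortion apply to the point x, -y, -z); pixel columns grow to the right and rows downward; lengths in m; the calibration is good to about 2 mm. A picture is of the moment at which its call begins. There is no depth.
- manip.sign_off(): hands the job in; it is judged then, once.
The state is a dict: "clock": time; "qpos": joint angles; "qd": joint speeds; "effort": joint torques, N m; "position": TCP position; "ee_rot": TCP orientation; "contact_force": force on the tool from outside, world axes, zero at the start; "moment": the same for the moment, N m; "width": finger opening in m; "gripper_force": force on a finger pad.
Only numpy, scipy, OpenCV 4.12 (cv2) and the standard library are available. Lean on these libraries where they do the work, as an engineer would, in place of code of your own. Each camera call takes 0.05 s, during which the arm holds its last target. There are 200 camera calls.

### The job

One of the three sealed sample cases has a loose steel ball left in it: pick them up and shake them to find the one that rattles, gripping gently (40 N or less, the walls are thin), and set the quiet ones down again flat on the bench, clear of the steel tray. Hold the rattling case out, level and still, with its middle over the middle of the steel tray and about 15 cm above it, and finish while still holding it there. Never hold a quiet case out over the middle of the tray, and do not push the other things on the bench about or knock them over.

Things in the scene. Friction and masses are not known exactly. Their poses are not given: they have to be found in the camera images.
- case_1_mid (a point): centre (28 mm above the underside) of one of three identical sealed aluminium cases, 140 (own x) x 62 (own y) x 56 mm high (own z, up) on the bench, about 0.38 kg. Two hold a snug 175 g stack of discs; the third a loose 35 mm, 175 g steel ball, free to roll along x, 48 mm either side of centre, and knock on the ends when shaken or tipped. Which one changes every time
- case_2_mid (a point): centre (28 mm above the underside) of one of three identical sealed aluminium cases, 140 (own x) x 62 (own y) x 56 mm high (own z, up) on the bench, about 0.38 kg. Two hold a snug 175 g stack of discs; the third a loose 35 mm, 175 g steel ball, free to roll along x, 48 mm either side of centre, and knock on the ends when shaken or tipped. Which one changes every time
- case_3_mid (a point): centre (28 mm above the underside) of one of three identical sealed aluminium cases, 140 (own x) x 62 (own y) x 56 mm high (own z, up) on the bench, about 0.38 kg. Two hold a snug 175 g stack of discs; the third a loose 35 mm, 175 g steel ball, free to roll along x, 48 mm either side of centre, and knock on the ends when shaken or tipped. Which one changes every time
- tray: shallow empty steel tray fixed to the bench at the far side, 170 mm (own x) x 200 mm (own y), walls 22 mm high, floor 3 mm thick; origin at the centre of its underside
- jar: bystander, loose: amber glass jar, 52 mm across, 75 mm high; origin at the centre of its underside
- tape: bystander, loose: roll of copper tape lying flat, 84 mm across, 22 mm high; origin at the centre of its underside
- weight: bystander, loose: brass weight with a knob, 36 mm across, 52 mm high; origin at the centre of its underside
- beaker: bystander, loose: glass beaker, 64 mm across, 80 mm high; origin at the centre of its underside
- flask: bystander, loose: white plastic bottle, 54 mm across, 130 mm high; origin at the centre of its underside
- driver: bystander, loose: screwdriver, 170 mm long, lying on the bench; handle towards its own -x
Things that resemble listed ones, but are neither listed nor needed, are in the scene too. Leave any orange or red look-alike of the part that bears case_2_mid alone.

How it is judged:
At the end, for the whole second after the job is handed in: The fingers alone hold the rattling case, still, level within 0.26 rad, centre within 50 mm of the tray's centre from above and 0.11-0.35 m above the bench; the quiet cases stand on the bench (within 0.12 rad), released, at rest, centres over 100 mm from the tray's centre (((distance between ball_center and case_1_mid below 0.07 m and horizontal distance between case_1_mid and tray below 0.05 m and height (world z) of case_1_mid between 0.11 and 0.35 m and angle between case_1_mid's own z axis and vertical below 0.26 rad and contact force between the fingers and case_1 above 3 N and contact force between case_1 and tray below 0.1 N and linear speed of case_1 below 0.08 m/s and contact force between each of case_1, the fingers and case_2 below 0.1 N and height (world z) of case_2_mid between 0.02 and 0.036 m and angle between each of case_2_mid, case_3_mid's own z axis and vertical below 0.12 rad and linear speed of each of case_2, case_3 below 0.03 m/s and horizontal distance between each of case_2_mid, case_3_mid and tray above 0.1 m and contact force between each of case_1, the fingers and case_3 below 0.1 N and height (world z) of case_3_mid between 0.02 and 0.036 m) or (distance between ball_center and case_2_mid below 0.07 m and horizontal distance between case_2_mid and tray below 0.05 m and height (world z) of case_2_mid between 0.11 and 0.35 m and angle between case_2_mid's own z axis and vertical below 0.26 rad and contact force between the fingers and case_2 above 3 N and contact force between case_2 and tray below 0.1 N and linear speed of case_2 below 0.08 m/s and contact force between each of case_2, the fingers and case_1 below 0.1 N and height (world z) of case_1_mid between 0.02 and 0.036 m and angle between each of case_1_mid, case_3_mid's own z axis and vertical below 0.12 rad and linear speed of each of case_1, case_3 below 0.03 m/s and horizontal distance between each of case_1_mid, case_3_mid and tray above 0.1 m and contact force between each of case_2, the fingers and case_3 below 0.1 N and height (world z) of case_3_mid between 0.02 and 0.036 m) or (distance between ball_center and case_3_mid below 0.07 m and horizontal distance between case_3_mid and tray below 0.05 m and height (world z) of case_3_mid between 0.11 and 0.35 m and angle between case_3_mid's own z axis and vertical below 0.26 rad and contact force between the fingers and case_3 above 3 N and contact force between case_3 and tray below 0.1 N and linear speed of case_3 below 0.08 m/s and contact force between each of case_3, the fingers and case_1 below 0.1 N and height (world z) of case_1_mid between 0.02 and 0.036 m and angle between each of case_1_mid, case_2_mid's own z axis and vertical below 0.12 rad and linear speed of each of case_1, case_2 below 0.03 m/s and horizontal distance between each of case_1_mid, case_2_mid and tray above 0.1 m and contact force between each of case_3, the fingers and case_2 below 0.1 N and height (world z) of case_2_mid between 0.02 and 0.036 m))); the arm keeps its last pose, push and grip.
It fails at once if a case is squeezed too hard (contact forces of both fingers on it add up to more than 110 N) (contact force between the fingers and case_1 above 110 N or contact force between the fingers and case_2 above 110 N or contact force between the fingers and case_3 above 110 N).
It fails at once if a quiet case is brought to within 60 mm of the tray's centre, seen from above ((horizontal distance between case_1_mid and tray below 0.06 m and distance between ball_center and case_1_mid above 0.07 m) or (horizontal distance between case_2_mid and tray below 0.06 m and distance between ball_center and case_2_mid above 0.07 m) or (horizontal distance between case_3_mid and tray below 0.06 m and distance between ball_center and case_3_mid above 0.07 m)).
It fails at once if a bystander is pushed more than 30 mm away or knocked over (distance of any of jar, tape, weight, beaker, flask, driver from where it was at the start of the episode above 0.03 m or angle between any of jar, tape, weight, beaker, flask's own z axis and vertical above 0.5 rad).
It also fails if it takes over 72 s, if anything falls off the work surface, if the arm or the gripper's body presses on something with over 40 N, if the wrist force passes 120 N, or if a joint passes its speed limit or range.

## Working session

There is one attempt and no reset: what is moved stays moved. The work goes in short steps, Python scripts to look and compute and a tool call to move; the robot and the scene stay as the last step left them, time stands still between calls to the robot, and variables do not carry over. Pictures are saved under pics/ and viewed, at most 10 in all, crops included, and the job is handed in when it is done.

Besides the shell and the picture viewer there is one more tool, called after "Call:" as a command line: name --argument value ..., lists and objects as JSON in quotes. jog_arm: Moves the arm, as the interface text tells. Its arguments: {"type":"object","properties":{"plan":{"type":"array"},"grip_force":{"type":"number"}},"required":["plan"]}

```bash
mkdir -p pics; python3 - <<'E'
from rig import sensors, imaging, manip
import cv2, numpy as np
s=sensors.get_state(); print({k:np.round(v,3).tolist() for k,v in s.items()}, manip.tcp_to_tips)
for n in ("top","scene"):
    d=imaging.get_image(n); cv2.imwrite(f"pics/{n}0.png",cv2.resize(d["image"][:,:,::-1],(800,600),interpolation=cv2.INTER_CUBIC))
    print(n,np.round(d["K"],1).tolist(),np.round(d["extrinsics"],3).tolist(),d.keys())
E
```

```text
{'clock': 0.0, 'qpos': [1.14, 0.277, 1.506, -0.0, 1.361, -0.121], 'qd': [-0.0, 0.002, 0.0, -0.0, -0.002, -0.001], 'effort': [-0.0, -41.677, -24.581, 0.0, 0.011, 0.0], 'position': [0.175, 0.547, 0.404], 'ee_rot': [-0.0, 0.154, 0.988, -0.001], 'contact_force': [-0.177, 0.032, -0.498], 'moment': [-0.011, -0.022, 0.052], 'gripper_force': 0.0, 'width': 0.085} 0.1734
top [[468.7, 0.0, 258.6], [0.0, 468.7, 192.5], [0.0, 0.0, 1.0]] [[-0.025, -1.0, 0.001, 0.02], [0.991, -0.025, 0.13, -0.54], [-0.13, 0.004, 0.991, -1.141], [0.0, 0.0, 0.0, 1.0]] dict_keys(['image', 'K', 'extrinsics'])
scene [[395.8, 0.0, 253.6], [0.0, 395.8, 191.3], [0.0, 0.0, 1.0]] [[0.632, 0.775, 0.02, -0.342], [-0.51, 0.397, 0.763, 0.237], [0.583, -0.492, 0.646, -1.294], [0.0, 0.0, 0.0, 1.0]] dict_keys(['image', 'K', 'extrinsics'])
```

View pics/top0.png

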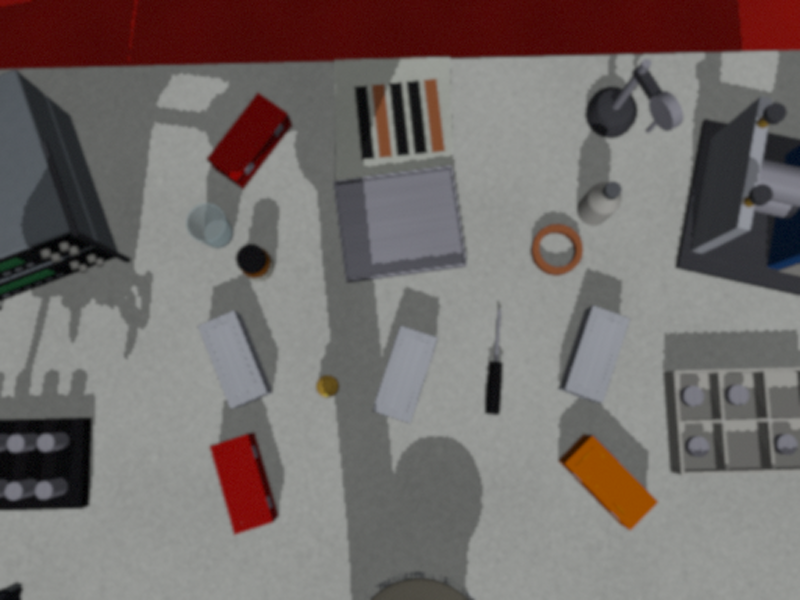

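View pics/scene0.png

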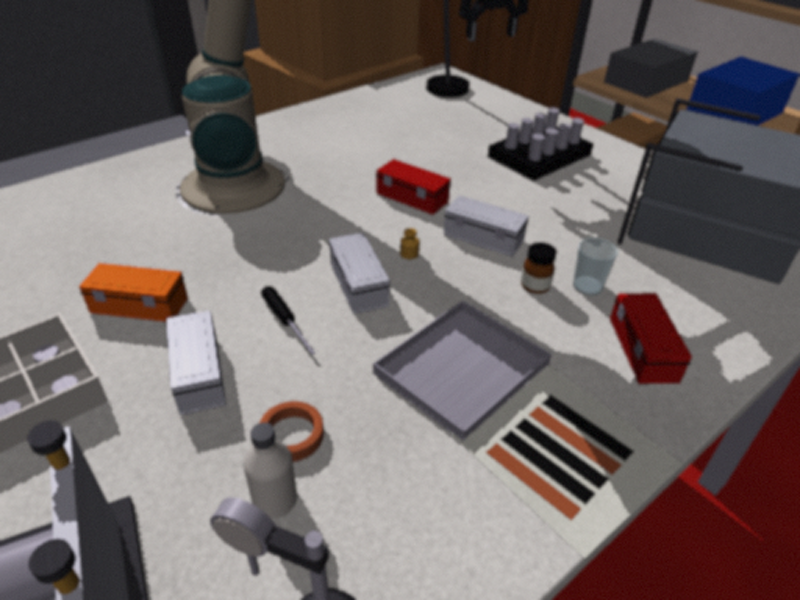

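Top view (800x600): silver cases at (233,358), (407,373) and (597,353), and the tray at (402,224). The things that could be mistaken for cases are the red boxes at (248,140) and (243,483) and the orange box at (608,482). I'm choosing the three silver ones, as the text says aluminium. In the scene view they are at (487,222), (358,268) and (194,357).

```bash
cat > h.py <<'E'
from rig import sensors, imaging, manip
import cv2, numpy as np
def ray(d,uv):
    K,E=d["K"],d["extrinsics"]; R,t=E[:3,:3],E[:3,3]
    p=np.linalg.inv(K)@[uv[0],uv[1],1]; v=R.T@[p[0],-p[1],-p[2]]
    return -R.T@t, v/np.linalg.norm(v)
def onz(d,uv,z):
    c,v=ray(d,uv); return c+v*(z-c[2])/v[2]
def tri(r):
    A=sum(np.eye(3)-np.outer(v,v) for c,v in r); b=sum((np.eye(3)-np.outer(v,v))@c for c,v in r)
    return np.linalg.solve(A,b)
E
python3 - <<'E'
from h import *
seeds={"top":[(233,358),(407,373),(597,353),(415,210)],"scene":[(487,215),(358,260),(194,345),(460,380)]}
out=[]
for n in seeds:
    d=imaging.get_image(n); im=d["image"].astype(int)
    for s in seeds[n]:
        u,v=int(s[0]*.64),int(s[1]*.64); c=np.median(im[v-3:v+4,u-3:u+4].reshape(-1,3),0)
        print(n,s,c, end=" ")
    print("bench",im[int(400*.64),int(300*.64)])
    br=im[...,2]-im[...,0]; L=im.sum(2)/3
    for i,s in enumerate(seeds[n]):
        u,v=int(s[0]*.64),int(s[1]*.64)
        l0=np.median(L[v-3:v+4,u-3:u+4])
        m=((br>6)&(abs(L-l0)<25)).astype(np.uint8)
        m=cv2.morphologyEx(m,cv2.MORPH_OPEN,np.ones((3,3),np.uint8)); m=cv2.morphologyEx(m,cv2.MORPH_CLOSE,np.ones((5,5),np.uint8))
        cs,_=cv2.findContours(m,0,2)
        c=max(cs,key=lambda c:cv2.pointPolygonTest(c,(u,v),True)); r=cv2.minAreaRect(c)
        out.append((n,i,d,r)); print(n,i,np.round(r[0],1),np.round(r[1],1),cv2.contourArea(c))
        if n=="top":
            b=np.array([onz(d,p,.056 if i<3 else .022)[:2] for p in cv2.boxPoints(r)]); cc=b.mean(0)
            e=[b[1]-b[0],b[2]-b[1]]; l=[np.linalg.norm(x) for x in e]; k=int(np.argmax(l)); print("  xy",np.round(cc,3),"size",np.round(l,3),"long yaw",np.round(np.arctan2(e[k][1],e[k][0]),3))
for i in range(3):
    p=tri([ray(d,r[0]) for n,j,d,r in out if j==i]); print(i,"tri top centre",np.round(p,4))
vis=imaging.get_image("top")["image"][:,:,::-1].copy(); 
E
```

```text
top (233, 358) [142. 145. 152.] top (407, 373) [145. 148. 155.] top (597, 353) [144. 147. 154.] top (415, 210) [116. 116. 125.] bench [149 151 149]
top 0 [148.1 229.8] [56.8 24.9] 1318.5
  xy [0.453 0.279] size [0.06 0.14] long yaw -2.762
top 1 [259.  239.1] [24.7 57.2] 1323.0
  xy [0.424 0.009] size [0.139 0.06 ] long yaw -0.345
top 2 [382.3 226.3] [24.7 56.6] 1315.0
  xy [ 0.448 -0.293] size [0.14 0.06] long yaw -0.374
top 3 [263.1 137.6] [56.6 59.7] 3130.0
  xy [ 0.685 -0.009] size [0.155 0.149] long yaw -1.459
scene (487, 215) [169. 168. 179.] scene (358, 260) [177. 175. 187.] scene (194, 345) [214. 212. 224.] scene (460, 380) [136. 131. 144.] bench [176 157 150]
scene 0 [311. 136.] [48.4 11. ] 435.5
scene 1 [229.1 165.5] [37.2 22.6] 665.0
scene 2 [122.1 222.8] [43. 28.] 1066.0
scene 3 [292.5 240.9] [66.1 50.5] 2570.0
0 tri top centre [0.4538 0.2798 0.0537]
1 tri top centre [0.4243 0.01   0.054 ]
2 tri top centre [ 0.4478 -0.2934  0.0516]
```

```bash
cat >> h.py <<'E'
from scipy.spatial.transform import Rotation as Rot
def pose():
    s=sensors.get_state(); q=s["ee_rot"]; return s,np.array(s["position"]),Rot.from_quat([q[1],q[2],q[3],q[0]])
def go(xyz,yawy):
    s,p,R=pose(); y=R.as_matrix()[:,1]; a=(yawy-np.arctan2(y[1],y[0])+np.pi)%(2*np.pi)-np.pi
    # tool pitch/roll error: rotation vector (tool axes) to the target attitude, units of 6 deg
    T=np.column_stack([np.cross([np.cos(yawy),np.sin(yawy),0],[0,0,-1]),[np.cos(yawy),np.sin(yawy),0],[0,0,-1]])
    w=(R.inv()*Rot.from_matrix(T)).as_rotvec()
    print("t",round(s["clock"],2),"shift mm",np.round(R.inv().apply(np.array(xyz)-p)*1e3,1),"turn u",np.round(np.degrees(w)/6,2))
E
python3 - <<'E'
from h import *
d=imaging.get_image("top")
b=np.array([onz(d,np.array(p)*.64,.022) for p in [(335,185),(452,168),(466,264),(347,280)]]); print("tray",b.round(3).tolist(),b.mean(0).round(3))
for n,p,z in [("weight",(327,385),.05),("jar",(253,260),.075),("beaker",(207,222),.04),("tape",(557,249),.02),("flask",(605,195),.1),("drv1",(494,412),.01),("drv2",(499,303),.01),("orange",(608,482),.05),("red",(243,483),.05)]: print(n,onz(d,np.array(p)*.64,z).round(3))
go([.4535,.2795,.30],1.951)
E
```

```text
tray [[0.739, 0.116, 0.022], [0.763, -0.079, 0.022], [0.6, -0.096, 0.022], [0.579, 0.099, 0.022]] [0.67  0.01  0.022]
weight [0.409 0.13  0.05 ]
jar [0.605 0.241 0.075]
beaker [0.677 0.323 0.04 ]
tape [ 0.622 -0.247  0.02 ]
flask [ 0.689 -0.308  0.1  ]
drv1 [ 0.36  -0.134  0.01 ]
drv2 [ 0.536 -0.149  0.01 ]
orange [ 0.25  -0.299  0.05 ]
red [0.263 0.261 0.05 ]
t 0.3 shift mm [-346.7 -170.4  104.5] turn u [-0.01 -0.   -6.59]
```

Call:
jog_arm --plan '[{"dx": -31.5,"dy": -15.5,"dz": 9.5,"grip": 0},{"dx": -31.5,"dy": -15.5,"dz": 9.5},{"dx": -31.5,"dy": -15.5,"dz": 9.5},{"dx": -31.5,"dy": -15.5,"dz": 9.5},{"dx": -31.5,"dy": -15.5,"dz": 9.5},{"dx": -31.5,"dy": -15.5,"dz": 9.5},{"dx": -31.5,"dy": -15.5,"dz": 9.5},{"dx": -31.5,"dy": -15.5,"dz": 9.5},{"dx": -31.5,"dy": -15.5,"dz": 9.5},{"dx": -31.5,"dy": -15.5,"dz": 9.5},{"dx": -31.5,"dy": -15.5,"dz": 9.5},{"az": -0.94},{"az": -0.94},{"az": -0.94},{"az": -0.94},{"az": -0.94},{"az": -0.94},{"az": -0.94},{},{}]' --grip_force 30

```text
$.plan[0]: bad value
```

Call:
jog_arm --plan '[{"dx": -31.5,"dy": -15.5,"dz": 9.5,"ax": 0,"ay": 0,"az": 0,"grip": 0},{"dx": -31.5,"dy": -15.5,"dz": 9.5,"ax": 0,"ay": 0,"az": 0,"grip": 0},{"dx": -31.5,"dy": -15.5,"dz": 9.5,"ax": 0,"ay": 0,"az": 0,"grip": 0},{"dx": -31.5,"dy": -15.5,"dz": 9.5,"ax": 0,"ay": 0,"az": 0,"grip": 0},{"dx": -31.5,"dy": -15.5,"dz": 9.5,"ax": 0,"ay": 0,"az": 0,"grip": 0},{"dx": -31.5,"dy": -15.5,"dz": 9.5,"ax": 0,"ay": 0,"az": 0,"grip": 0},{"dx": -31.5,"dy": -15.5,"dz": 9.5,"ax": 0,"ay": 0,"az": 0,"grip": 0},{"dx": -31.5,"dy": -15.5,"dz": 9.5,"ax": 0,"ay": 0,"az": 0,"grip": 0},{"dx": -31.5,"dy": -15.5,"dz": 9.5,"ax": 0,"ay": 0,"az": 0,"grip": 0},{"dx": -31.5,"dy": -15.5,"dz": 9.5,"ax": 0,"ay": 0,"az": 0,"grip": 0},{"dx": -31.5,"dy": -15.5,"dz": 9.5,"ax": 0,"ay": 0,"az": 0,"grip": 0},{"dx": 0,"dy": 0,"dz": 0,"ax": 0,"ay": 0,"az": -0.94,"grip": 0},{"dx": 0,"dy": 0,"dz": 0,"ax": 0,"ay": 0,"az": -0.94,"grip": 0},{"dx": 0,"dy": 0,"dz": 0,"ax": 0,"ay": 0,"az": -0.94,"grip": 0},{"dx": 0,"dy": 0,"dz": 0,"ax": 0,"ay": 0,"az": -0.94,"grip": 0},{"dx": 0,"dy": 0,"dz": 0,"ax": 0,"ay": 0,"az": -0.94,"grip": 0},{"dx": 0,"dy": 0,"dz": 0,"ax": 0,"ay": 0,"az": -0.94,"grip": 0},{"dx": 0,"dy": 0,"dz": 0,"ax": 0,"ay": 0,"az": -0.94,"grip": 0},{"dx": 0,"dy": 0,"dz": 0,"ax": 0,"ay": 0,"az": 0,"grip": 0},{"dx": 0,"dy": 0,"dz": 0,"ax": 0,"ay": 0,"az": 0,"grip": 0}]' --grip_force 30

```text
clock: 1.97
position: [0.4533, 0.2796, 0.3002]
ee_rot: [0.0, -0.187, 0.982, 0.0]
contact_force: [0.1, -1.1, 0.2]
width: 0.0854
gripper_force: 0.0
```

```bash
python3 - <<'E'
from h import *
d=imaging.get_image("wrist"); im=d["image"]; cv2.imwrite("pics/w1.png",im[:,:,::-1])
i=im.astype(int); s,p,R=pose()
E=d["extrinsics"]; q=E@[.4538,.2798,.056,1]; q=q[:3]*[1,-1,-1]; uv=d["K"]@q; uv=uv[:2]/uv[2]; print("expected px",uv, "cam",(-E[:3,:3].T@E[:3,3]).round(3))
go([.4535,.2795,.188],1.951); print(s["moment"],s["contact_force"])
E
```

```text
expected px [259.22679094 200.18751425] cam [0.386 0.252 0.27 ]
t 2.02 shift mm [-1.000e-01 -2.000e-01  1.122e+02] turn u [ 0.    0.   -0.03]
[ 0.02336465 -0.04941487 -0.02469404] [0.18334256 0.10310879 0.21660864]
```

View pics/w1.png

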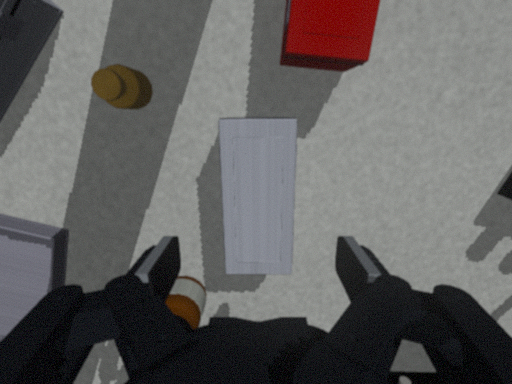

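The silver case is at px (258,196), as expected from the top view, lined up between the fingers. The red look-alike at (330,30) and the jar at (185,305) are clear.

Call:
jog_arm --plan '[{"dx": 0,"dy": 0,"dz": 28,"ax": 0,"ay": 0,"az": 0,"grip": 0},{"dx": 0,"dy": 0,"dz": 28,"ax": 0,"ay": 0,"az": 0,"grip": 0},{"dx": 0,"dy": 0,"dz": 28,"ax": 0,"ay": 0,"az": 0,"grip": 0},{"dx": 0,"dy": 0,"dz": 28,"ax": 0,"ay": 0,"az": 0,"grip": 0},{"dx": 0,"dy": 0,"dz": 0,"ax": 0,"ay": 0,"az": 0,"grip": 0},{"dx": 0,"dy": 0,"dz": 0,"ax": 0,"ay": 0,"az": 0,"grip": 1},{"dx": 0,"dy": 0,"dz": 0,"ax": 0,"ay": 0,"az": 0,"grip": 1},{"dx": 0,"dy": 0,"dz": 0,"ax": 0,"ay": 0,"az": 0,"grip": 1},{"dx": 0,"dy": 0,"dz": 0,"ax": 0,"ay": 0,"az": 0,"grip": 1},{"dx": 0,"dy": 0,"dz": 0,"ax": 0,"ay": 0,"az": 0,"grip": 1},{"dx": 0,"dy": 0,"dz": 0,"ax": 0,"ay": 0,"az": 0,"grip": 1},{"dx": 0,"dy": 0,"dz": 0,"ax": 0,"ay": 0,"az": 0,"grip": 1},{"dx": 0,"dy": 0,"dz": 0,"ax": 0,"ay": 0,"az": 0,"grip": 1}]' --grip_force 35

```text
clock: 3.1
position: [0.4539, 0.2799, 0.1896]
ee_rot: [0.001, -0.188, 0.982, 0.0]
contact_force: [-0.7, -0.3, 5.9]
width: 0.0617
gripper_force: 41.5
```

Call:
jog_arm --plan '[{"dx": 0,"dy": 0,"dz": -25,"ax": 0,"ay": 0,"az": 0,"grip": 1},{"dx": 0,"dy": 0,"dz": -25,"ax": 0,"ay": 0,"az": 0,"grip": 1},{"dx": 0,"dy": 0,"dz": -25,"ax": 0,"ay": 0,"az": 0,"grip": 1},{"dx": 0,"dy": 0,"dz": -25,"ax": 0,"ay": 0,"az": 0,"grip": 1},{"dx": 0,"dy": 0,"dz": -25,"ax": 0,"ay": 0,"az": 0,"grip": 1},{"dx": 0,"dy": 0,"dz": 0,"ax": 0,"ay": 1,"az": 0,"grip": 1},{"dx": 0,"dy": 0,"dz": 0,"ax": 0,"ay": 1,"az": 0,"grip": 1},{"dx": 0,"dy": 0,"dz": 0,"ax": 0,"ay": 1,"az": 0,"grip": 1},{"dx": 0,"dy": 0,"dz": 0,"ax": 0,"ay": 0,"az": 0,"grip": 1},{"dx": 0,"dy": 0,"dz": 0,"ax": 0,"ay": 0,"az": 0,"grip": 1},{"dx": 0,"dy": 0,"dz": 0,"ax": 0,"ay": 0,"az": 0,"grip": 1},{"dx": 0,"dy": 0,"dz": 0,"ax": 0,"ay": 0,"az": 0,"grip": 1},{"dx": 0,"dy": 0,"dz": 0,"ax": 0,"ay": 0,"az": 0,"grip": 1},{"dx": 0,"dy": 0,"dz": 0,"ax": 0,"ay": -0.8,"az": 0,"grip": 1},{"dx": 0,"dy": 0,"dz": 0,"ax": 0,"ay": -0.8,"az": 0,"grip": 1},{"dx": 0,"dy": 0,"dz": 0,"ax": 0,"ay": -0.8,"az": 0,"grip": 1},{"dx": 0,"dy": 0,"dz": 0,"ax": 0,"ay": -0.6,"az": 0,"grip": 1},{"dx": 0,"dy": 0,"dz": 0,"ax": 0,"ay": 0,"az": 0,"grip": 1},{"dx": 0,"dy": 0,"dz": 0,"ax": 0,"ay": 0,"az": 0,"grip": 1},{"dx": 0,"dy": 0,"dz": 0,"ax": 0,"ay": 0,"az": 0,"grip": 1}]' --grip_force 32

```text
clock: 4.77
position: [0.453, 0.2795, 0.3133]
ee_rot: [-0.001, -0.189, 0.982, -0.0]
contact_force: [0.8, 0.3, -3.5]
width: 0.0618
gripper_force: 40.6
```

```bash
cat >> h.py <<'E'
def feel(n=8):
    r=[]
    for _ in range(n):
        imaging.get_image("wrist"); s,p,R=pose(); r.append(np.r_[R.inv().apply(s["contact_force"]),R.inv().apply(s["moment"])])
    print("t",round(s["clock"],2),"tool F,M mean",np.mean(r,0).round(3),"sd",np.std(r,0).round(3),"My",np.array(r)[:,4].round(3),"grip",round(s["gripper_force"],1),s["width"])
E
python3 -c "from h import *; feel()"
```

```text
t 5.17 tool F,M mean [ 2.340e-01  3.800e-02  4.008e+00  7.000e-03  6.000e-03 -1.000e-03] sd [0.432 0.682 0.437 0.037 0.025 0.027] My [ 0.002 -0.03   0.027  0.05  -0.007  0.011  0.02  -0.024] grip 40.6 0.06162471830555074
```

Call:
jog_arm --plan '[{"dx": 0,"dy": 0,"dz": 0,"ax": 0,"ay": -1,"az": 0,"grip": 1},{"dx": 0,"dy": 0,"dz": 0,"ax": 0,"ay": -1,"az": 0,"grip": 1},{"dx": 0,"dy": 0,"dz": 0,"ax": 0,"ay": -1,"az": 0,"grip": 1},{"dx": 0,"dy": 0,"dz": 0,"ax": 0,"ay": 0,"az": 0,"grip": 1},{"dx": 0,"dy": 0,"dz": 0,"ax": 0,"ay": 0,"az": 0,"grip": 1},{"dx": 0,"dy": 0,"dz": 0,"ax": 0,"ay": 0,"az": 0,"grip": 1},{"dx": 0,"dy": 0,"dz": 0,"ax": 0,"ay": 0,"az": 0,"grip": 1},{"dx": 0,"dy": 0,"dz": 0,"ax": 0,"ay": 0,"az": 0,"grip": 1},{"dx": 0,"dy": 0,"dz": 0,"ax": 0,"ay": 0.8,"az": 0,"grip": 1},{"dx": 0,"dy": 0,"dz": 0,"ax": 0,"ay": 0.8,"az": 0,"grip": 1},{"dx": 0,"dy": 0,"dz": 0,"ax": 0,"ay": 0.8,"az": 0,"grip": 1},{"dx": 0,"dy": 0,"dz": 0,"ax": 0,"ay": 0.6,"az": 0,"grip": 1},{"dx": 0,"dy": 0,"dz": 0,"ax": 0,"ay": 0,"az": 0,"grip": 1},{"dx": 0,"dy": 0,"dz": 0,"ax": 0,"ay": 0,"az": 0,"grip": 1},{"dx": 0,"dy": 0,"dz": 0,"ax": 0,"ay": 0,"az": 0,"grip": 1}]'

```text
clock: 6.42
position: [0.4536, 0.2797, 0.3131]
ee_rot: [0.001, -0.188, 0.982, 0.0]
contact_force: [0.4, 0.7, -3.9]
width: 0.0614
gripper_force: 40.6
```

```bash
python3 -c "from h import *; feel()"
```

```text
t 6.82 tool F,M mean [ 0.061  0.014  3.887 -0.014  0.011 -0.023] sd [0.577 0.604 0.687 0.036 0.038 0.027] My [-0.016  0.057 -0.014 -0.005  0.032 -0.008 -0.04   0.077] grip 40.6 0.06125239877422033
```

Tipped each way, the first case shows no moment change (0.006 against 0.011 N m, where the ball would give about ±0.08), so it is quiet. I'm setting it down and going on to the middle one.

Call:
jog_arm --plan '[{"dx": 0,"dy": 0,"dz": 28,"ax": 0,"ay": 0,"az": 0,"grip": 1},{"dx": 0,"dy": 0,"dz": 28,"ax": 0,"ay": 0,"az": 0,"grip": 1},{"dx": 0,"dy": 0,"dz": 28,"ax": 0,"ay": 0,"az": 0,"grip": 1},{"dx": 0,"dy": 0,"dz": 22,"ax": 0,"ay": 0,"az": 0,"grip": 1},{"dx": 0,"dy": 0,"dz": 11,"ax": 0,"ay": 0,"az": 0,"grip": 1},{"dx": 0,"dy": 0,"dz": 6.5,"ax": 0,"ay": 0,"az": 0,"grip": 1},{"dx": 0,"dy": 0,"dz": 0,"ax": 0,"ay": 0,"az": 0,"grip": 1},{"dx": 0,"dy": 0,"dz": 0,"ax": 0,"ay": 0,"az": 0,"grip": 1}]'

```text
clock: 7.48
position: [0.4538, 0.2799, 0.1903]
ee_rot: [0.001, -0.189, 0.982, 0.0]
contact_force: [-0.4, 0.1, -4.1]
width: 0.0615
gripper_force: 40.9
```

Call:
jog_arm --plan '[{"dx": 0,"dy": 0,"dz": 0,"ax": 0,"ay": 0,"az": 0,"grip": 0},{"dx": 0,"dy": 0,"dz": 0,"ax": 0,"ay": 0,"az": 0,"grip": 0},{"dx": 0,"dy": 0,"dz": 0,"ax": 0,"ay": 0,"az": 0,"grip": 0},{"dx": 0,"dy": 0,"dz": 0,"ax": 0,"ay": 0,"az": 0,"grip": 0},{"dx": 0,"dy": 0,"dz": 0,"ax": 0,"ay": 0,"az": 0,"grip": 0},{"dx": 0,"dy": 0,"dz": -15,"ax": 0,"ay": 0,"az": 0,"grip": 0},{"dx": 0,"dy": 0,"dz": -32,"ax": 0,"ay": 0,"az": 0,"grip": 0},{"dx": 0,"dy": 0,"dz": -32,"ax": 0,"ay": 0,"az": 0,"grip": 0},{"dx": 0,"dy": 0,"dz": -32,"ax": 0,"ay": 0,"az": 0,"grip": 0},{"dx": 0,"dy": 0,"dz": 0,"ax": 0,"ay": 0,"az": 0,"grip": 0}]'

```text
clock: 8.32
position: [0.4554, 0.2806, 0.307]
ee_rot: [0.006, -0.189, 0.982, 0.002]
contact_force: [1.9, 0.8, 0.5]
width: 0.0858
gripper_force: 0.0
```

```bash
python3 -c "
from h import *
d=imaging.get_image('top'); cv2.imwrite('pics/t2.png',d['image'][:,:,::-1])
go([.4243,.0098,.30],1.226)"
```

```text
t 8.37 shift mm [ 128.3 -240.     3.2] turn u [0.03 0.08 6.91]
```

Call:
jog_arm --plan '[{"dx": 18.2,"dy": -34.2,"dz": 0,"ax": 0,"ay": 0,"az": 0,"grip": 0},{"dx": 18.2,"dy": -34.2,"dz": 0,"ax": 0,"ay": 0,"az": 0,"grip": 0},{"dx": 18.2,"dy": -34.2,"dz": 0,"ax": 0,"ay": 0,"az": 0,"grip": 0},{"dx": 18.2,"dy": -34.2,"dz": 0,"ax": 0,"ay": 0,"az": 0,"grip": 0},{"dx": 18.2,"dy": -34.2,"dz": 0,"ax": 0,"ay": 0,"az": 0,"grip": 0},{"dx": 18.2,"dy": -34.2,"dz": 0,"ax": 0,"ay": 0,"az": 0,"grip": 0},{"dx": 18.2,"dy": -34.2,"dz": 0,"ax": 0,"ay": 0,"az": 0,"grip": 0},{"dx": 0,"dy": 0,"dz": 0,"ax": 0,"ay": 0,"az": 0.99,"grip": 0},{"dx": 0,"dy": 0,"dz": 0,"ax": 0,"ay": 0,"az": 0.99,"grip": 0},{"dx": 0,"dy": 0,"dz": 0,"ax": 0,"ay": 0,"az": 0.99,"grip": 0},{"dx": 0,"dy": 0,"dz": 0,"ax": 0,"ay": 0,"az": 0.99,"grip": 0},{"dx": 0,"dy": 0,"dz": 0,"ax": 0,"ay": 0,"az": 0.99,"grip": 0},{"dx": 0,"dy": 0,"dz": 0,"ax": 0,"ay": 0,"az": 0.99,"grip": 0},{"dx": 0,"dy": 0,"dz": 0,"ax": 0,"ay": 0,"az": 0.99,"grip": 0},{"dx": 0,"dy": 0,"dz": 0,"ax": 0,"ay": 0,"az": 0,"grip": 0},{"dx": 0,"dy": 0,"dz": 0,"ax": 0,"ay": 0,"az": 0,"grip": 0}]'

```text
clock: 9.7
position: [0.4232, 0.0101, 0.2999]
ee_rot: [-0.001, 0.171, 0.985, 0.0]
contact_force: [0.8, -0.2, 0.3]
width: 0.0852
gripper_force: 0.0
```

```bash
python3 -c "
from h import *
go([.4243,.0098,.1895],1.226)"
```

```text
t 9.7 shift mm [-1.300e+00  1.000e-01  1.104e+02] turn u [-0.   -0.02  0.01]
```

Call:
jog_arm --plan '[{"dx": -1,"dy": 0,"dz": 30,"ax": 0,"ay": 0,"az": 0,"grip": 0},{"dx": 0,"dy": 0,"dz": 30,"ax": 0,"ay": 0,"az": 0,"grip": 0},{"dx": 0,"dy": 0,"dz": 30,"ax": 0,"ay": 0,"az": 0,"grip": 0},{"dx": 0,"dy": 0,"dz": 20.5,"ax": 0,"ay": 0,"az": 0,"grip": 0},{"dx": 0,"dy": 0,"dz": 0,"ax": 0,"ay": 0,"az": 0,"grip": 0},{"dx": 0,"dy": 0,"dz": 0,"ax": 0,"ay": 0,"az": 0,"grip": 1},{"dx": 0,"dy": 0,"dz": 0,"ax": 0,"ay": 0,"az": 0,"grip": 1},{"dx": 0,"dy": 0,"dz": 0,"ax": 0,"ay": 0,"az": 0,"grip": 1},{"dx": 0,"dy": 0,"dz": 0,"ax": 0,"ay": 0,"az": 0,"grip": 1},{"dx": 0,"dy": 0,"dz": 0,"ax": 0,"ay": 0,"az": 0,"grip": 1},{"dx": 0,"dy": 0,"dz": 0,"ax": 0,"ay": 0,"az": 0,"grip": 1},{"dx": 0,"dy": 0,"dz": 0,"ax": 0,"ay": 0,"az": 0,"grip": 1},{"dx": 0,"dy": 0,"dz": 0,"ax": 0,"ay": 0,"az": 0,"grip": 1}]' --grip_force 28

```text
clock: 10.78
position: [0.425, 0.0097, 0.1912]
ee_rot: [0.001, 0.172, 0.985, 0.0]
contact_force: [-1.0, -0.2, 6.2]
width: 0.0618
gripper_force: 33.7
```

Call:
jog_arm --plan '[{"dx": 0,"dy": 0,"dz": -25,"ax": 0,"ay": 0,"az": 0,"grip": 1},{"dx": 0,"dy": 0,"dz": -25,"ax": 0,"ay": 0,"az": 0,"grip": 1},{"dx": 0,"dy": 0,"dz": -25,"ax": 0,"ay": 0,"az": 0,"grip": 1},{"dx": 0,"dy": 0,"dz": -25,"ax": 0,"ay": 0,"az": 0,"grip": 1},{"dx": 0,"dy": 0,"dz": -25,"ax": 0,"ay": 0,"az": 0,"grip": 1},{"dx": 0,"dy": 0,"dz": 0,"ax": 0,"ay": 1,"az": 0,"grip": 1},{"dx": 0,"dy": 0,"dz": 0,"ax": 0,"ay": 1,"az": 0,"grip": 1},{"dx": 0,"dy": 0,"dz": 0,"ax": 0,"ay": 1,"az": 0,"grip": 1},{"dx": 0,"dy": 0,"dz": 0,"ax": 0,"ay": 0,"az": 0,"grip": 1},{"dx": 0,"dy": 0,"dz": 0,"ax": 0,"ay": 0,"az": 0,"grip": 1},{"dx": 0,"dy": 0,"dz": 0,"ax": 0,"ay": 0,"az": 0,"grip": 1},{"dx": 0,"dy": 0,"dz": 0,"ax": 0,"ay": 0,"az": 0,"grip": 1},{"dx": 0,"dy": 0,"dz": 0,"ax": 0,"ay": 0,"az": 0,"grip": 1},{"dx": 0,"dy": 0,"dz": 0,"ax": 0,"ay": -0.8,"az": 0,"grip": 1},{"dx": 0,"dy": 0,"dz": 0,"ax": 0,"ay": -0.8,"az": 0,"grip": 1},{"dx": 0,"dy": 0,"dz": 0,"ax": 0,"ay": -0.8,"az": 0,"grip": 1},{"dx": 0,"dy": 0,"dz": 0,"ax": 0,"ay": -0.6,"az": 0,"grip": 1},{"dx": 0,"dy": 0,"dz": 0,"ax": 0,"ay": 0,"az": 0,"grip": 1},{"dx": 0,"dy": 0,"dz": 0,"ax": 0,"ay": 0,"az": 0,"grip": 1},{"dx": 0,"dy": 0,"dz": 0,"ax": 0,"ay": 0,"az": 0,"grip": 1}]'

```text
clock: 12.45
position: [0.4243, 0.0099, 0.3153]
ee_rot: [-0.001, 0.172, 0.985, 0.0]
contact_force: [0.8, 0.5, -3.6]
width: 0.0615
gripper_force: 34.2
```

```bash
python3 -c "from h import *; feel()"
```

```text
t 12.85 tool F,M mean [-2.100e-02 -1.410e-01  3.964e+00  1.000e-03 -0.000e+00  8.000e-03] sd [0.397 0.462 0.511 0.032 0.048 0.025] My [ 0.062 -0.106  0.041  0.017  0.009 -0.007  0.015 -0.032] grip 34.2 0.06167818876857427
```

Call:
jog_arm --plan '[{"dx": 0,"dy": 0,"dz": 0,"ax": 0,"ay": -1,"az": 0,"grip": 1},{"dx": 0,"dy": 0,"dz": 0,"ax": 0,"ay": -1,"az": 0,"grip": 1},{"dx": 0,"dy": 0,"dz": 0,"ax": 0,"ay": -1,"az": 0,"grip": 1},{"dx": 0,"dy": 0,"dz": 0,"ax": 0,"ay": 0,"az": 0,"grip": 1},{"dx": 0,"dy": 0,"dz": 0,"ax": 0,"ay": 0,"az": 0,"grip": 1},{"dx": 0,"dy": 0,"dz": 0,"ax": 0,"ay": 0,"az": 0,"grip": 1},{"dx": 0,"dy": 0,"dz": 0,"ax": 0,"ay": 0,"az": 0,"grip": 1},{"dx": 0,"dy": 0,"dz": 0,"ax": 0,"ay": 0,"az": 0,"grip": 1},{"dx": 0,"dy": 0,"dz": 0,"ax": 0,"ay": 0.8,"az": 0,"grip": 1},{"dx": 0,"dy": 0,"dz": 0,"ax": 0,"ay": 0.8,"az": 0,"grip": 1},{"dx": 0,"dy": 0,"dz": 0,"ax": 0,"ay": 0.8,"az": 0,"grip": 1},{"dx": 0,"dy": 0,"dz": 0,"ax": 0,"ay": 0.6,"az": 0,"grip": 1},{"dx": 0,"dy": 0,"dz": 0,"ax": 0,"ay": 0,"az": 0,"grip": 1},{"dx": 0,"dy": 0,"dz": 0,"ax": 0,"ay": 0,"az": 0,"grip": 1},{"dx": 0,"dy": 0,"dz": 0,"ax": 0,"ay": 0,"az": 0,"grip": 1}]'

```text
clock: 14.1
position: [0.4248, 0.0096, 0.3151]
ee_rot: [0.001, 0.172, 0.985, -0.0]
contact_force: [0.3, 0.8, -4.8]
width: 0.0616
gripper_force: 34.2
```

```bash
python3 -c "from h import *; feel()"
```

```text
t 14.5 tool F,M mean [ 1.450e-01 -3.880e-01  4.015e+00 -2.000e-03  1.000e-03 -9.000e-03] sd [0.401 0.465 0.275 0.02  0.029 0.02 ] My [-0.003 -0.017  0.045  0.011 -0.017 -0.009 -0.047  0.044] grip 34.2 0.06166092796460504
```

Level readings could miss a ball that rolls back, so I'm measuring this one while it is tipped as well.

Call:
jog_arm --plan '[{"dx": 0,"dy": 0,"dz": 0,"ax": 0,"ay": 1,"az": 0,"grip": 1},{"dx": 0,"dy": 0,"dz": 0,"ax": 0,"ay": 1,"az": 0,"grip": 1},{"dx": 0,"dy": 0,"dz": 0,"ax": 0,"ay": 1,"az": 0,"grip": 1},{"dx": 0,"dy": 0,"dz": 0,"ax": 0,"ay": 0,"az": 0,"grip": 1},{"dx": 0,"dy": 0,"dz": 0,"ax": 0,"ay": 0,"az": 0,"grip": 1},{"dx": 0,"dy": 0,"dz": 0,"ax": 0,"ay": 0,"az": 0,"grip": 1},{"dx": 0,"dy": 0,"dz": 0,"ax": 0,"ay": 0,"az": 0,"grip": 1},{"dx": 0,"dy": 0,"dz": 0,"ax": 0,"ay": 0,"az": 0,"grip": 1}]'

```text
clock: 15.17
position: [0.4242, 0.0099, 0.3155]
ee_rot: [-0.153, 0.17, 0.973, 0.027]
contact_force: [0.7, 0.2, -3.3]
width: 0.0616
gripper_force: 34.2
```

```bash
python3 -c "from h import *; feel()"
```

```text
t 15.57 tool F,M mean [-1.215  0.22   3.611 -0.006 -0.329  0.012] sd [0.409 0.578 0.473 0.037 0.031 0.022] My [-0.351 -0.334 -0.379 -0.357 -0.305 -0.276 -0.319 -0.309] grip 34.2 0.06177630113668721
```

Call:
jog_arm --plan '[{"dx": 0,"dy": 0,"dz": 0,"ax": 0,"ay": -1,"az": 0,"grip": 1},{"dx": 0,"dy": 0,"dz": 0,"ax": 0,"ay": -1,"az": 0,"grip": 1},{"dx": 0,"dy": 0,"dz": 0,"ax": 0,"ay": -1,"az": 0,"grip": 1},{"dx": 0,"dy": 0,"dz": 0,"ax": 0,"ay": -1,"az": 0,"grip": 1},{"dx": 0,"dy": 0,"dz": 0,"ax": 0,"ay": -1,"az": 0,"grip": 1},{"dx": 0,"dy": 0,"dz": 0,"ax": 0,"ay": -1,"az": 0,"grip": 1},{"dx": 0,"dy": 0,"dz": 0,"ax": 0,"ay": 0,"az": 0,"grip": 1},{"dx": 0,"dy": 0,"dz": 0,"ax": 0,"ay": 0,"az": 0,"grip": 1},{"dx": 0,"dy": 0,"dz": 0,"ax": 0,"ay": 0,"az": 0,"grip": 1},{"dx": 0,"dy": 0,"dz": 0,"ax": 0,"ay": 0,"az": 0,"grip": 1},{"dx": 0,"dy": 0,"dz": 0,"ax": 0,"ay": 0,"az": 0,"grip": 1}]'

```text
clock: 16.48
position: [0.4251, 0.0095, 0.3151]
ee_rot: [0.153, 0.171, 0.973, -0.027]
contact_force: [-0.1, -0.2, -4.5]
width: 0.0615
gripper_force: 34.2
```

```bash
python3 -c "from h import *; feel()"
```

```text
t 16.88 tool F,M mean [ 1.118e+00  2.460e-01  3.549e+00 -1.000e-03  3.420e-01  3.000e-03] sd [0.655 0.586 0.474 0.032 0.029 0.017] My [0.317 0.328 0.34  0.287 0.369 0.354 0.354 0.384] grip 34.2 0.06169728546915355
```

Call:
jog_arm --plan '[{"dx": 0,"dy": 0,"dz": 0,"ax": 0,"ay": 1,"az": 0,"grip": 1},{"dx": 0,"dy": 0,"dz": 0,"ax": 0,"ay": 1,"az": 0,"grip": 1},{"dx": 0,"dy": 0,"dz": 0,"ax": 0,"ay": 1,"az": 0,"grip": 1},{"dx": 0,"dy": 0,"dz": 0,"ax": 0,"ay": 0,"az": 0,"grip": 1},{"dx": 0,"dy": 0,"dz": 0,"ax": 0,"ay": 0,"az": 0,"grip": 1},{"dx": 0,"dy": 0,"dz": 28,"ax": 0,"ay": 0,"az": 0,"grip": 1},{"dx": 0,"dy": 0,"dz": 28,"ax": 0,"ay": 0,"az": 0,"grip": 1},{"dx": 0,"dy": 0,"dz": 28,"ax": 0,"ay": 0,"az": 0,"grip": 1},{"dx": 0,"dy": 0,"dz": 22,"ax": 0,"ay": 0,"az": 0,"grip": 1},{"dx": 0,"dy": 0,"dz": 11,"ax": 0,"ay": 0,"az": 0,"grip": 1},{"dx": 0,"dy": 0,"dz": 7,"ax": 0,"ay": 0,"az": 0,"grip": 1},{"dx": 0,"dy": 0,"dz": 0,"ax": 0,"ay": 0,"az": 0,"grip": 1},{"dx": 0,"dy": 0,"dz": 0,"ax": 0,"ay": 0,"az": 0,"grip": 1}]'

```text
clock: 17.97
position: [0.4249, 0.0098, 0.1916]
ee_rot: [0.002, 0.172, 0.985, -0.0]
contact_force: [0.5, -0.6, -4.2]
width: 0.0616
gripper_force: 35.9
```

Call:
jog_arm --plan '[{"dx": 0,"dy": 0,"dz": 0,"ax": 0,"ay": 0,"az": 0,"grip": 0},{"dx": 0,"dy": 0,"dz": 0,"ax": 0,"ay": 0,"az": 0,"grip": 0},{"dx": 0,"dy": 0,"dz": 0,"ax": 0,"ay": 0,"az": 0,"grip": 0},{"dx": 0,"dy": 0,"dz": 0,"ax": 0,"ay": 0,"az": 0,"grip": 0},{"dx": 0,"dy": 0,"dz": 0,"ax": 0,"ay": 0,"az": 0,"grip": 0},{"dx": 0,"dy": 0,"dz": -15,"ax": 0,"ay": 0,"az": 0,"grip": 0},{"dx": 0,"dy": 0,"dz": -32,"ax": 0,"ay": 0,"az": 0,"grip": 0},{"dx": 0,"dy": 0,"dz": -32,"ax": 0,"ay": 0,"az": 0,"grip": 0},{"dx": 0,"dy": 0,"dz": -32,"ax": 0,"ay": 0,"az": 0,"grip": 0},{"dx": 0,"dy": 0,"dz": 0,"ax": 0,"ay": 0,"az": 0,"grip": 0},{"dx": 0,"dy": 0,"dz": 0,"ax": 0,"ay": 0,"az": 0,"grip": 0}]'

```text
clock: 18.88
position: [0.4252, 0.0097, 0.3039]
ee_rot: [0.003, 0.172, 0.985, 0.0]
contact_force: [-0.1, -0.7, -0.8]
width: 0.0851
gripper_force: 0.0
```

```bash
python3 -c "
from h import *
go([.4478,-.2933,.30],1.197)"
```

```text
t 18.88 shift mm [-124.1 -277.3    4.3] turn u [0.01 0.05 0.26]
```

Call:
jog_arm --plan '[{"dx": -15.5,"dy": -34.6,"dz": 0.3,"ax": 0,"ay": 0,"az": 0,"grip": 0},{"dx": -15.5,"dy": -34.6,"dz": 0.3,"ax": 0,"ay": 0,"az": 0,"grip": 0},{"dx": -15.5,"dy": -34.6,"dz": 0.3,"ax": 0,"ay": 0,"az": 0,"grip": 0},{"dx": -15.5,"dy": -34.6,"dz": 0.3,"ax": 0,"ay": 0,"az": 0,"grip": 0},{"dx": -15.5,"dy": -34.6,"dz": 0.3,"ax": 0,"ay": 0,"az": 0,"grip": 0},{"dx": -15.5,"dy": -34.6,"dz": 0.3,"ax": 0,"ay": 0,"az": 0,"grip": 0},{"dx": -15.5,"dy": -34.6,"dz": 0.3,"ax": 0,"ay": 0,"az": 0,"grip": 0},{"dx": -15.5,"dy": -34.6,"dz": 0.3,"ax": 0,"ay": 0,"az": 0,"grip": 0},{"dx": 0,"dy": 0,"dz": 0,"ax": 0,"ay": 0,"az": 0.26,"grip": 0},{"dx": 0,"dy": 0,"dz": 0,"ax": 0,"ay": 0,"az": 0,"grip": 0},{"dx": 0,"dy": 0,"dz": 0,"ax": 0,"ay": 0,"az": 0,"grip": 0},{"dx": 0,"dy": 0,"dz": 0,"ax": 0,"ay": 0,"az": 0,"grip": 0}]'

```text
clock: 19.88
position: [0.4467, -0.2915, 0.2985]
ee_rot: [-0.001, 0.185, 0.983, 0.001]
contact_force: [0.4, 0.7, -0.6]
width: 0.0855
gripper_force: 0.0
```

```bash
python3 -c "
from h import *
go([.4478,-.2933,.1895],1.197)"
```

```text
t 19.88 shift mm [ -2.   -1.4 109. ] turn u [ 0.01 -0.03  0.01]
```

Call:
jog_arm --plan '[{"dx": -1,"dy": -1,"dz": 30,"ax": 0,"ay": 0,"az": 0,"grip": 0},{"dx": 0,"dy": 0,"dz": 30,"ax": 0,"ay": 0,"az": 0,"grip": 0},{"dx": 0,"dy": 0,"dz": 30,"ax": 0,"ay": 0,"az": 0,"grip": 0},{"dx": 0,"dy": 0,"dz": 19.5,"ax": 0,"ay": 0,"az": 0,"grip": 0},{"dx": 0,"dy": 0,"dz": 0,"ax": 0,"ay": 0,"az": 0,"grip": 0},{"dx": 0,"dy": 0,"dz": 0,"ax": 0,"ay": 0,"az": 0,"grip": 1},{"dx": 0,"dy": 0,"dz": 0,"ax": 0,"ay": 0,"az": 0,"grip": 1},{"dx": 0,"dy": 0,"dz": 0,"ax": 0,"ay": 0,"az": 0,"grip": 1},{"dx": 0,"dy": 0,"dz": 0,"ax": 0,"ay": 0,"az": 0,"grip": 1},{"dx": 0,"dy": 0,"dz": 0,"ax": 0,"ay": 0,"az": 0,"grip": 1},{"dx": 0,"dy": 0,"dz": 0,"ax": 0,"ay": 0,"az": 0,"grip": 1},{"dx": 0,"dy": 0,"dz": 0,"ax": 0,"ay": 0,"az": 0,"grip": 1},{"dx": 0,"dy": 0,"dz": 0,"ax": 0,"ay": 0,"az": 0,"grip": 1}]'

```text
clock: 20.97
position: [0.4483, -0.2941, 0.1916]
ee_rot: [0.001, 0.186, 0.983, -0.0]
contact_force: [0.5, 2.5, 6.0]
width: 0.0617
gripper_force: 34.3
```

Call:
jog_arm --plan '[{"dx": 0,"dy": 0,"dz": -25,"ax": 0,"ay": 0,"az": 0,"grip": 1},{"dx": 0,"dy": 0,"dz": -25,"ax": 0,"ay": 0,"az": 0,"grip": 1},{"dx": 0,"dy": 0,"dz": -25,"ax": 0,"ay": 0,"az": 0,"grip": 1},{"dx": 0,"dy": 0,"dz": -25,"ax": 0,"ay": 0,"az": 0,"grip": 1},{"dx": 0,"dy": 0,"dz": -25,"ax": 0,"ay": 0,"az": 0,"grip": 1},{"dx": 0,"dy": 0,"dz": 0,"ax": 0,"ay": 1,"az": 0,"grip": 1},{"dx": 0,"dy": 0,"dz": 0,"ax": 0,"ay": 1,"az": 0,"grip": 1},{"dx": 0,"dy": 0,"dz": 0,"ax": 0,"ay": 1,"az": 0,"grip": 1},{"dx": 0,"dy": 0,"dz": 0,"ax": 0,"ay": 0,"az": 0,"grip": 1},{"dx": 0,"dy": 0,"dz": 0,"ax": 0,"ay": 0,"az": 0,"grip": 1},{"dx": 0,"dy": 0,"dz": 0,"ax": 0,"ay": 0,"az": 0,"grip": 1},{"dx": 0,"dy": 0,"dz": 0,"ax": 0,"ay": 0,"az": 0,"grip": 1},{"dx": 0,"dy": 0,"dz": 0,"ax": 0,"ay": 0,"az": 0,"grip": 1}]'

```text
clock: 22.05
position: [0.4474, -0.2939, 0.3154]
ee_rot: [-0.153, 0.184, 0.971, 0.029]
contact_force: [0.5, -0.2, -3.2]
width: 0.0617
gripper_force: 34.9
```

```bash
python3 -c "from h import *; feel()"
```

```text
t 22.45 tool F,M mean [-1.178e+00  5.700e-02  3.541e+00  1.000e-03 -2.510e-01  1.200e-02] sd [0.511 0.694 0.532 0.027 0.026 0.032] My [-0.237 -0.278 -0.29  -0.265 -0.219 -0.252 -0.258 -0.211] grip 34.9 0.061732199758419724
```

Call:
jog_arm --plan '[{"dx": 0,"dy": 0,"dz": 0,"ax": 0,"ay": -1,"az": 0,"grip": 1},{"dx": 0,"dy": 0,"dz": 0,"ax": 0,"ay": -1,"az": 0,"grip": 1},{"dx": 0,"dy": 0,"dz": 0,"ax": 0,"ay": -1,"az": 0,"grip": 1},{"dx": 0,"dy": 0,"dz": 0,"ax": 0,"ay": -1,"az": 0,"grip": 1},{"dx": 0,"dy": 0,"dz": 0,"ax": 0,"ay": -1,"az": 0,"grip": 1},{"dx": 0,"dy": 0,"dz": 0,"ax": 0,"ay": -1,"az": 0,"grip": 1},{"dx": 0,"dy": 0,"dz": 0,"ax": 0,"ay": 0,"az": 0,"grip": 1},{"dx": 0,"dy": 0,"dz": 0,"ax": 0,"ay": 0,"az": 0,"grip": 1},{"dx": 0,"dy": 0,"dz": 0,"ax": 0,"ay": 0,"az": 0,"grip": 1},{"dx": 0,"dy": 0,"dz": 0,"ax": 0,"ay": 0,"az": 0,"grip": 1},{"dx": 0,"dy": 0,"dz": 0,"ax": 0,"ay": 0,"az": 0,"grip": 1}]'

```text
clock: 23.37
position: [0.4482, -0.2942, 0.315]
ee_rot: [0.153, 0.183, 0.971, -0.029]
contact_force: [-0.3, 0.7, -3.8]
width: 0.0612
gripper_force: 35.3
```

```bash
python3 -c "from h import *; feel()"
```

```text
t 23.77 tool F,M mean [ 1.159  0.081  3.839 -0.01   0.237 -0.018] sd [0.337 0.56  0.469 0.023 0.021 0.039] My [0.247 0.201 0.223 0.225 0.265 0.26  0.225 0.251] grip 35.3 0.06153960062917495
```

The third case reads ±0.244 tipped against ±0.335 for the middle one. That matches a ball that rolled to the low end (about 0.08 less). I'm levelling it to confirm.

Call:
jog_arm --plan '[{"dx": 0,"dy": 0,"dz": 0,"ax": 0,"ay": 0.8,"az": 0,"grip": 1},{"dx": 0,"dy": 0,"dz": 0,"ax": 0,"ay": 0.8,"az": 0,"grip": 1},{"dx": 0,"dy": 0,"dz": 0,"ax": 0,"ay": 0.8,"az": 0,"grip": 1},{"dx": 0,"dy": 0,"dz": 0,"ax": 0,"ay": 0.6,"az": 0,"grip": 1},{"dx": 0,"dy": 0,"dz": 0,"ax": 0,"ay": 0,"az": 0,"grip": 1},{"dx": 0,"dy": 0,"dz": 0,"ax": 0,"ay": 0,"az": 0,"grip": 1}]'

```text
clock: 24.27
position: [0.4485, -0.2943, 0.3151]
ee_rot: [0.001, 0.186, 0.983, -0.0]
contact_force: [-0.1, -0.1, -4.4]
width: 0.0615
gripper_force: 35.3
```

```bash
python3 -c "
from h import *
feel()
t=[.6703,.010]
go([.67,.01,.30],1.197)
go([.56,-.13,.30],1.197)"
```

```text
t 24.67 tool F,M mean [ 2.810e-01 -4.800e-02  3.617e+00  2.000e-03 -7.900e-02  1.900e-02] sd [0.591 0.491 0.584 0.026 0.02  0.043] My [-0.076 -0.059 -0.108 -0.092 -0.092 -0.051 -0.055 -0.095] grip 35.3 0.061713179851628504
t 24.67 shift mm [-96.1 364.2  15.5] turn u [ 0.    0.01 -0.  ]
t 24.67 shift mm [-44.8 193.7  15.4] turn u [ 0.    0.01 -0.  ]
```

The level reading is −0.079 N m, against about 0 for the two quiet ones, so the ball is in the third case. Carrying it to the tray.

Call:
jog_arm --plan '[{"dx": 0,"dy": 0,"dz": -12,"ax": 0,"ay": 0,"az": 0,"grip": 1},{"dx": -4,"dy": 15.2,"dz": 0,"ax": 0,"ay": 0,"az": 0,"grip": 1},{"dx": -6,"dy": 22.8,"dz": 0,"ax": 0,"ay": 0,"az": 0,"grip": 1},{"dx": -6,"dy": 22.8,"dz": 0,"ax": 0,"ay": 0,"az": 0,"grip": 1},{"dx": -6,"dy": 22.8,"dz": 0,"ax": 0,"ay": 0,"az": 0,"grip": 1},{"dx": -6,"dy": 22.8,"dz": 0,"ax": 0,"ay": 0,"az": 0,"grip": 1},{"dx": -6,"dy": 22.8,"dz": 0,"ax": 0,"ay": 0,"az": 0,"grip": 1},{"dx": -6,"dy": 22.8,"dz": 0,"ax": 0,"ay": 0,"az": 0,"grip": 1},{"dx": -6,"dy": 22.8,"dz": 0,"ax": 0,"ay": 0,"az": 0,"grip": 1},{"dx": -6,"dy": 22.8,"dz": 0,"ax": 0,"ay": 0,"az": 0,"grip": 1},{"dx": -6,"dy": 22.8,"dz": 0,"ax": 0,"ay": 0,"az": 0,"grip": 1},{"dx": -6,"dy": 22.8,"dz": 0,"ax": 0,"ay": 0,"az": 0,"grip": 1},{"dx": -6,"dy": 22.8,"dz": 0,"ax": 0,"ay": 0,"az": 0,"grip": 1},{"dx": -6,"dy": 22.8,"dz": 0,"ax": 0,"ay": 0,"az": 0,"grip": 1},{"dx": -6,"dy": 22.8,"dz": 0,"ax": 0,"ay": 0,"az": 0,"grip": 1},{"dx": -6,"dy": 22.8,"dz": 0,"ax": 0,"ay": 0,"az": 0,"grip": 1},{"dx": -6,"dy": 22.8,"dz": 0,"ax": 0,"ay": 0,"az": 0,"grip": 1},{"dx": -2,"dy": 8,"dz": 0,"ax": 0,"ay": 0,"az": 0,"grip": 1},{"dx": 0,"dy": 0,"dz": 0,"ax": 0,"ay": 0,"az": 0,"grip": 1},{"dx": 0,"dy": 0,"dz": 0,"ax": 0,"ay": 0,"az": 0,"grip": 1}]'

```text
clock: 26.33
position: [0.6701, 0.0108, 0.3269]
ee_rot: [-0.001, 0.185, 0.983, -0.001]
contact_force: [-0.4, 0.1, -4.0]
width: 0.0615
gripper_force: 35.3
```

Call:
jog_arm --plan '[{"dx": 0,"dy": 0,"dz": 0,"ax": 0,"ay": 0,"az": 0,"grip": 1},{"dx": 0,"dy": 0,"dz": 0,"ax": 0,"ay": 0,"az": 0,"grip": 1},{"dx": 0,"dy": 0,"dz": 0,"ax": 0,"ay": 0,"az": 0,"grip": 1},{"dx": 0,"dy": 0,"dz": 0,"ax": 0,"ay": 0,"az": 0,"grip": 1},{"dx": 0,"dy": 0,"dz": 0,"ax": 0,"ay": 0,"az": 0,"grip": 1}]'

```text
clock: 26.75
position: [0.6702, 0.0103, 0.3275]
ee_rot: [0.0, 0.186, 0.983, -0.0]
contact_force: [0.3, -0.9, -4.0]
width: 0.0617
gripper_force: 35.3
```

```bash
python3 -c "
from h import *
go([.67,.01,.327],1.197); feel(4)
d=imaging.get_image('scene'); cv2.imwrite('pics/end.png',cv2.resize(d['image'][:,:,::-1],(800,600)))"
```

```text
t 26.75 shift mm [ 0.1 -0.4  0.5] turn u [ 0.    0.   -0.01]
t 26.95 tool F,M mean [ 0.396  0.031  3.699  0.022 -0.114 -0.018] sd [0.288 0.291 0.388 0.017 0.02  0.014] My [-0.099 -0.101 -0.149 -0.108] grip 35.3 0.06152081129923544
```

View pics/end.png

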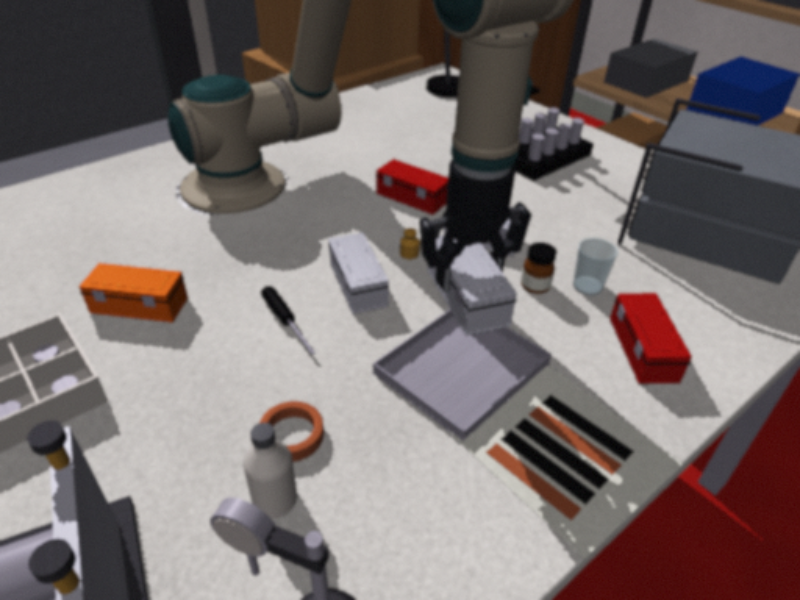

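The held case at (482,290) is level above the tray, and the middle case at (358,268) stands flat. The bystanders in view haven't moved. The first case is hidden behind the gripper, so I'm checking it in the top view before handing in.

```bash
python3 - <<'E'
from h import *
d=imaging.get_image("top"); im=d["image"].astype(int); br=im[...,2]-im[...,0]; L=im.sum(2)/3; ok=True
for s,t in [((148,230),(.4538,.2798)),((259,239),(.4243,.010))]:
    m=((br>4)&(abs(L-np.median(L[s[1]-3:s[1]+4,s[0]-3:s[0]+4]))<25)).astype(np.uint8)
    m=cv2.morphologyEx(cv2.morphologyEx(m,2,np.ones((3,3),np.uint8)),3,np.ones((5,5),np.uint8))
    c=max(cv2.findContours(m,0,2)[0],key=lambda c:cv2.pointPolygonTest(c,s,True)); r=cv2.minAreaRect(c); p=onz(d,r[0],.056)
    print(p.round(3),np.round(r[1],1)); ok&=np.hypot(*(p[:2]-t))<.02
if ok: print(manip.sign_off())
E
```

```text
[0.453 0.279 0.056] [56.8 25.4]
[ 0.606 -0.082  0.056] [5. 5.]
```

The first case is back in its place. In the top view the arm covers the middle one, but the scene picture shows it flat where I set it down.

```bash
python3 -c "
from rig import manip
print(manip.sign_off())"
```

```text
the job is handed in; nothing more can be done
None
```

The rattling case was the silver one on the robot's right; I handed the job in at about 27 s, holding it level over the middle of the tray, its centre about 16 cm above the bench. The two quiet cases are back flat in their places; the first two lifts measured up to 41.5 N on a pad, just over the 40 N asked for (later ones 36 N or less), and the judge's verdict was not shown.

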